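Wedge a row of reagent bottles tight in its transport tray

ROBOT

A 7-joint arm with a two-finger parallel gripper is mounted at the origin on the work surface. World frame = base frame: x ahead of the robot, y to its left, z up, the work surface at z = 0. Lengths are in m, angles in rad, forces in N, time in s.
With the tool pointing down it reaches from about 0.4 to 0.875 m from the base axis. Payload 6.5 kg.
Tool frame: the origin (TCP) lies at the very end of the fingers, on their centre line; the grasp point (between the pads) lies 19 mm behind it; z points along the fingers, x is the direction in which the jaws open and shut, and the axes are right-handed (so a half turn about z gives the same grasp; the last joint's range is limited). The gripper opens to 85 mm and grips with 20 to 120 N. Pads are 22 mm wide; open, the fingers measure 114 mm over their backs; the gripper's body (76 mm by 85 mm) begins 54 mm behind the grasp point. The pads swing forward as they close: fully open they stand 13 mm farther back than shut.
Start: joints at [-1.317, 0.536, -0.004, 1.538, 0.003, 1.067, -0.071], TCP at [0.204, 0.617, 0.231] pointing down, gripper open.
Joint ranges: [-2.7, 2.7], [-0.37, 2.16], [-1.27, 1.26], [0.24, 2.4], [-1.31, 4.45], [0.19, 1.91], [-2.76, 2.76]. Speed limits (rad/s): [2.39, 2.39, 3.14, 3.14, 3.14, 3.14, 3.14].

INTERFACE

Orientations are given as a unit quaternion [x, y, z, w].
In Python, from plant import ctrl gives the robot as it stands. The module is installed in compiled form; this text tells all that it offers. Calls block until the motion is done:
- ctrl.movep(position, orientation): joint-space move of the TCP to a pose.
- ctrl.servo_line(position, attitude=None, velocity=0.15, max_force=None): straight line of the TCP; attitude=None keeps the orientation; velocity is the mean speed in m/s. With max_force (N) it stops when the force on the tool has changed by that much, and returns True; else False.
- ctrl.set_joints(angles): joint-space move.
- ctrl.command_gripper(opening, strength=None): finger opening in m; strength is the grip in N (None keeps the last); returns when the fingers have stopped.
- ctrl.pause(seconds).
- ctrl.solve_ik(position, orientation): joint angles nearest the present ones, or None.
- ctrl.sense(): the state.
- ctrl.read_camera(name): name is "scene" or "top"; returns a dict with "color" (384x512x3 uint8, red, green, blue), "fx", "fy", "cx", "cy" (pixels), "k1" (the pictures are not rectified: a ray, as slopes to the right and down, at radius r is drawn at 1 + k1 r^2 times it, then the intrinsics apply), "cam_to_world" (4x4, takes a point from camera to world coordinates). Camera axes: x right, y down, z forward; pixel columns grow to the right and rows downward; lengths in m; the calibration is good to about 2 mm. A picture is of the moment at which its call begins. There is no depth.
A pose or a line that the arm cannot do raises ctrl.PlanningError and nothing moves.
- ctrl.finish_job(): hands the job in, once; it reports no verdict.
The state is a dict: "t": time; "joint_pos": joint angles; "qvel": joint speeds; "joint_torque": joint torques, N m; "ee_pos": TCP position; "ee_rot": TCP orientation; "force": force on the tool from outside, world axes, zero at the start; "moment": the same for the moment, N m; "width": finger opening in m.
Only numpy, scipy, OpenCV 4.12 (cv2) and the standard library are available. Lean on these libraries where they do the work, as an engineer would, in place of code of your own. Each camera call takes 0.05 s, during which the arm holds its last target. There are 200 camera calls.

TASK

Close up the three square bottles against the end wall of the wooden tray and lock the row tight with the yellow wedge: upright, thin end down, sloping face to the metal stop, in the middle of the gap between the last bottle and the stop. Drive it down with a firm push, about 15 to 20 N, so that it stays jammed with all bottles standing; let go, and leave the other things on the bench alone.

Things in the scene. Friction and masses are not known exactly. Their poses are not given: they have to be found in the camera images.
- tray: Wooden tray, fixed. Its floor is 6 mm thick, its two side walls (along its y) stand 18 mm above the bench and are 46 mm apart inside, 58 mm outside. Origin on the bench under the tray, midway between the side walls. The row runs along the tray's y axis; the end wall, 72 mm tall, is at -y with its inner face at y = -105 mm. z up.
- stop: Aluminium stop, fixed in the tray at its +y end; where along y varies by a few mm. 45 mm wide (x), 63 mm tall. Origin at the toe of its sloping face, on the tray floor, in the middle of its width; axes parallel to the tray's. The sloping face looks to -y at the bottles and leans back by 1 in 6: at height z above the toe it lies at y = z/6, so the gap widens upwards.
- bottle_a: Amber square glass bottle, body 42 x 42 mm and 60 mm tall, black round cap 28 mm across reaching to 84 mm; 0.11 to 0.23 kg. Origin at the centre of its underside, which stands on the tray floor; sides parallel to the tray. The first, next to the end wall (tray -y).
- bottle_b: Amber square glass bottle, body 42 x 42 mm and 60 mm tall, black round cap 28 mm across reaching to 84 mm; 0.11 to 0.23 kg. Origin at the centre of its underside, which stands on the tray floor; sides parallel to the tray. The middle one.
- bottle_c: Amber square glass bottle, body 42 x 42 mm and 60 mm tall, black round cap 28 mm across reaching to 84 mm; 0.11 to 0.23 kg. Origin at the centre of its underside, which stands on the tray floor; sides parallel to the tray. The last, next to the stop. At the start the three stand a few mm apart; closed up against the end wall, its centre is at tray y = 0.
- wedge: Yellow plastic wedge, 80 g, standing upright on the bench, thin end down. Body 40 mm wide (x), 75 mm tall, 18 mm thick (y) at the underside; upright face at y = -9 mm (goes against the bottle), sloping face at y = 9 mm + z/6 (goes against the stop, same slope). Origin at the centre of the underside. A 15 to 20 N push jams it by friction; merely dropped in, it is loose.
- wedge_grip (a point): Centre of the grip block on top of the wedge, at y = 4 mm, z = 93 mm in the wedge's frame. The block is 30 mm (x) by 18 mm (y), from z = 75 to 112 mm. Driven home in the closed-up row, the wedge's underside rests about 5 to 40 mm above the tray floor, depending on the stop.
- spare_wedge: Spare dark wooden wedge, too thick, lying on the bench; leave alone.
- jar: Grey jar with yellow lid; leave alone.
- amber_bottle: Round amber bottle; leave alone.
- beaker: Glass beaker; leave alone.
- vial_0: Small vial; leave alone.
- vial_1: Small vial; leave alone.
- vial_2: Small vial; leave alone.
- spatula: Spatula lying on the bench; leave alone.
Not all that is in view belongs to the job. There is more than one size of the wedge; the job needs the middle-sized.

How it is judged:
By the outcome, as a careful person would: the job done as asked, in the order asked, and still so for the second after the job is handed in, with the robot touching nothing.
It also fails if it takes over 58 s, if anything falls off the work surface, if the arm or the gripper's body presses on something with over 40 N, if the wrist force passes 120 N, or if a joint passes its speed limit or range.

## Working session

There is one attempt and no reset: what is moved stays moved. The work goes in short steps, each a Python script; the robot and the scene stay as the last script left them, time stands still between calls to the robot, and variables do not carry over. Pictures are saved under pics/ and viewed, about 8 in all and at most 12, crops included, and the job is handed in when it is done.

```bash
mkdir -p pics
cat > h.py <<'E'
import numpy as np, cv2
from plant import ctrl
def snap(n,save):
    d=ctrl.read_camera(n); np.save(f'pics/{save}.npy',{k:d[k] for k in d},allow_pickle=True)
    cv2.imwrite(f'pics/{save}.png',d['color'][:,:,::-1]); return d
def load(s): return np.load(f'pics/{s}.npy',allow_pickle=True).item()
def ray(d,u,v):
    K=np.array([[d['fx'],0,d['cx']],[0,d['fy'],d['cy']],[0,0,1.]])
    # model: distorted = s(1+k1 r^2)
    p=cv2.undistortPointsIter(np.array([[[u,v]]],float),K,np.array([d['k1'],0,0,0.]),None,None,(3,50,1e-10))[0,0]
    T=np.array(d['cam_to_world']); r=T[:3,:3]@np.array([p[0],p[1],1.]); return T[:3,3],r/np.linalg.norm(r)
def atz(d,u,v,z):
    o,r=ray(d,u,v); return o+r*(z-o[2])/r[2]
def tri(obs):
    A=np.zeros((3,3));b=np.zeros(3);R=[ray(*x) for x in obs]
    for o,r in R:
        P=np.eye(3)-np.outer(r,r);A+=P;b+=P@o
    p=np.linalg.solve(A,b); return p,[np.linalg.norm(np.cross(p-o,r)) for o,r in R]
def proj(d,p):
    T=np.linalg.inv(d['cam_to_world']);q=T[:3,:3]@p+T[:3,3];x=q[:2]/q[2];x=x*(1+d['k1']*(x@x))
    return np.array([d['fx']*x[0]+d['cx'],d['fy']*x[1]+d['cy']])
def crop(d,x0,y0,x1,y1,s,name):
    cv2.imwrite(f'pics/{name}.png',cv2.resize(d['color'][y0:y1,x0:x1,::-1],None,fx=s,fy=s,interpolation=cv2.INTER_CUBIC))
E
python3 - <<'E'
from h import *
for n in('scene','top'):
    d=snap(n,n+'0'); print(n,d['fx'],d['cx'],d['cy'],d['k1'],np.round(d['cam_to_world'],3).tolist())
a=load('scene0')['color'];b=load('top0')['color']
s=ctrl.sense();print(s['t'],s['ee_pos'],s['ee_rot'],s['force'])
E
```

```text
scene 389.62984092160093 250.1814180468176 195.99772701197068 -0.03677457030881566 [[-0.87, 0.319, -0.375, 0.946], [0.493, 0.549, -0.675, 0.749], [-0.01, -0.772, -0.635, 0.785], [0.0, 0.0, 0.0, 1.0]]
top 442.6153210971243 249.28610236536852 180.28667360731484 -0.09402378425255205 [[-0.001, -0.998, 0.057, 0.446], [-1.0, 0.002, 0.011, 0.005], [-0.011, -0.057, -0.998, 1.549], [0.0, 0.0, 0.0, 1.0]]
0.1 [0.20414155 0.61650442 0.23049036] [ 8.10639275e-01  5.85545333e-01 -6.15472487e-04  4.99898207e-04] [-1.36840095 -0.05014883 -0.4362838 ]
```

View pics/scene0.png

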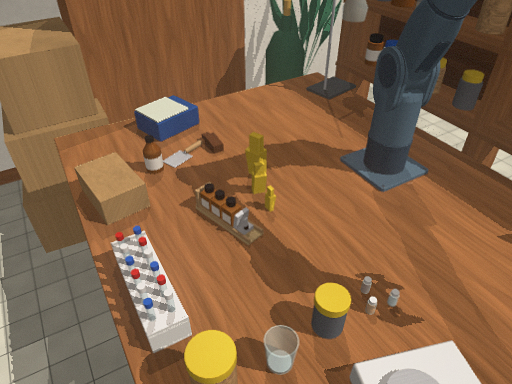

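View pics/top0.png

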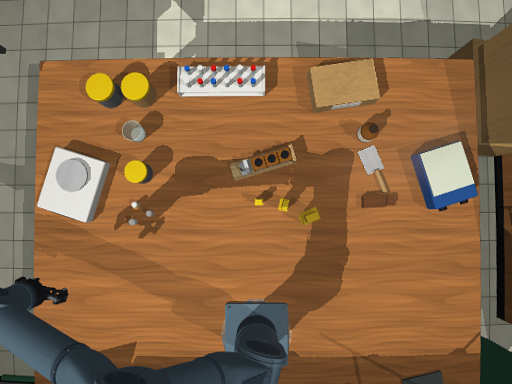

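The scene view shows the tray at about (228,212), with the end wall at the far left, the stop at (243,226), and three yellow wedges at (257,150), (260,177) and (270,198). In the top view the tray is at (263,162) and the wedges are at (309,216), (284,204) and (259,202), so the middle one is at (284,204).

Run:
```python
from h import *
crop(load('scene0'),190,125,290,245,5,'cs'); crop(load('top0'),222,138,332,228,7,'ct')
```

```text
(no output)
```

View pics/cs.png

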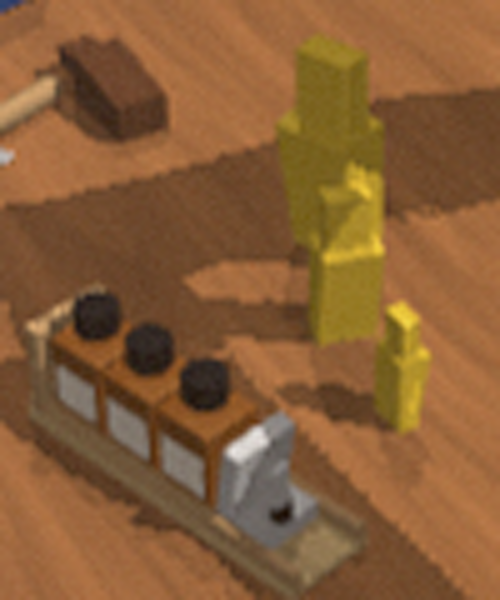

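View pics/ct.png

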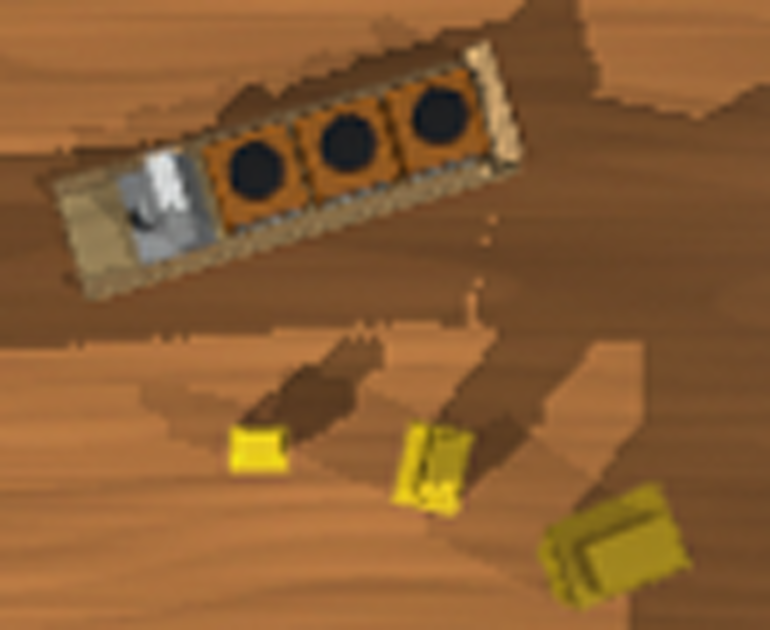

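Scene crop: caps at crop (97,315), (150,348), (205,383), and the middle wedge's bottom corners at (318,342), (375,330). Top crop: caps at (256,170), (348,143), (440,114), and the middle wedge at (432,467). Next I'll fit the tray pose and the wedge pose and yaw with simple models in both views.

```bash
cat > fit.py <<'E'
from h import *
from scipy.optimize import differential_evolution, least_squares
S=load('scene0');T=load('top0')
cs=lambda x,y:(190+(x+.5)/5-.5,125+(y+.5)/5-.5); ct=lambda x,y:(222+(x+.5)/7-.5,138+(y+.5)/7-.5)
# caps, two views
for a,b in zip([(97,315),(150,348),(205,383)],[(440,114),(348,143),(256,170)]):
    p,e=tri([(S,*cs(*a)),(T,*ct(*b))]); print('cap',p.round(4),np.round(e,4),'top@.09',atz(T,*ct(*b),.09).round(4),'sc@.078',atz(S,*cs(*a),.078).round(4))
print('tray top-view corners')
for n,p,z in [('wall outer+',(485,40),.072),('wall outer-',(522,162),.072),('side end a',(55,180),.018),('side end b',(90,300),.018),('stop plate r1',(180,150),.069),('stop plate r2',(190,205),.069)]:
    print(n,atz(T,*ct(*p),z).round(4))
for n,p,z in [('wall sc L',(28,325),.072),('side end near',(295,597),.018),('side end far',(362,545),.018)]:
    print(n,atz(S,*cs(*p),z).round(4))
p,e=tri([(S,*cs(318,342)),(S,*cs(318,342))]) if 0 else (atz(S,*cs(346,338),0),0); print('wedge bottom sc',p.round(4))
# wedge silhouette fit
def yel(d): 
    h=cv2.cvtColor(d['color'],cv2.COLOR_RGB2HSV); return ((h[...,0]>20)&(h[...,0]<34)&(h[...,1]>150)&(h[...,2]>90)).astype(np.uint8)
boxes=[[(sx*.02,y,z) for sx in(-1,1) for y,z in((-.009,0),(.009,0),(-.009,.075),(.0215,.075))],
       [(sx*.015,y,z) for sx in(-1,1) for y in(-.005,.013) for z in(.075,.112)]]
win={'T':(T,slice(196,213),slice(275,293)),'S':(S,slice(174,196),slice(249,268))}
n,l,st,_=cv2.connectedComponentsWithStats(yel(T));print(st[1:].tolist())
U=8
def ren(d,q,win):
    c,s=np.cos(q[2]),np.sin(q[2]);R=np.array([[c,-s,0],[s,c,0],[0,0,1]])
    ys,xs=win;h=(ys.stop-ys.start)*U;w=(xs.stop-xs.start)*U;m=np.zeros((h,w),np.uint8)
    for b in boxes:
        P=np.array([proj(d,R@np.array(v)+[q[0],q[1],0]) for v in b]);P=(P+.5-[xs.start,ys.start])*U
        cv2.fillConvexPoly(m,cv2.convexHull(np.round(P).astype(np.int32)),255)
    return cv2.resize(m,(w//U,h//U),interpolation=cv2.INTER_AREA)/255.
M={k:yel(d)[a,b].astype(float) for k,(d,a,b) in win.items()}
print('mask S');print('\n'.join(''.join('#' if v else '.' for v in r) for r in M['S']));print('\n'.join(''.join('#' if v else '.' for v in r) for r in M['T']))
p0=atz(T,*ct(432,467),.1);print('p0',p0)
def cost(q,ks='TS'): 
    # q[3:5]: shift of top-camera measurement
    return sum(((ren(win[k][0],q,win[k][1:])-M[k])**2).sum() for k in ks)
for ks in('TS','T'):
  for a in np.arange(4)*np.pi/2:
    r=differential_evolution(cost,[(p0[0]-.02,p0[0]+.02),(p0[1]-.02,p0[1]+.02),(a-np.pi/4,a+np.pi/4)],args=(ks,),maxiter=25,popsize=8,seed=1,polish=False)
    print(ks,r.x[:2].round(4),np.degrees(r.x[2]).round(1),round(r.fun,2))
E
time python3 fit.py
```

```text
cap [ 0.6166 -0.0949  0.0816] [0.0017 0.0017] top@.09 [ 0.6172 -0.0951  0.09  ] sc@.078 [ 0.6136 -0.0981  0.078 ]
cap [ 0.6031 -0.0512  0.0819] [0.0014 0.0014] top@.09 [ 0.6035 -0.0515  0.09  ] sc@.078 [ 0.6001 -0.0547  0.078 ]
cap [ 0.5903 -0.0074  0.0822] [0.0014 0.0014] top@.09 [ 0.5907 -0.008   0.09  ] sc@.078 [ 0.587 -0.011  0.078]
tray top-view corners
wall outer+ [ 0.655  -0.1182  0.072 ]
wall outer- [ 0.5961 -0.1355  0.072 ]
side end a [0.5931 0.0911 0.018 ]
side end b [0.5334 0.0737 0.018 ]
stop plate r1 [0.6026 0.0283 0.069 ]
stop plate r2 [0.5761 0.0235 0.069 ]
wall sc L [ 0.6501 -0.1172  0.072 ]
side end near [0.5967 0.1082 0.018 ]
side end far [0.5452 0.0923 0.018 ]
wedge bottom sc [ 0.4486 -0.0891  0.    ]
[[86, 73, 29, 29, 648], [120, 72, 30, 30, 674], [124, 160, 23, 23, 423], [255, 199, 8, 7, 49], [278, 198, 12, 14, 114], [299, 207, 22, 18, 241]]
mask S
...##############..
...###############.
...###############.
...##############..
...##############..
...##############..
...##############..
...##############..
...##############..
...##############..
...##############.
[... 184 characters left out ...]
...............##
.................##
..................
..................
......##..........
.....#######.#....
.....##########...
.....#########....
.....#########....
....##########....
....##########....
....#########.....
....#########.....
....#########.....
...##########.....
...##########.....
......#######.....
..........##......
..................
p0 [ 0.4503525  -0.08971123  0.1       ]
TS [ 0.4474 -0.0973] -17.5 28.71
TS [ 0.4506 -0.0903] 134.9 79.85
TS [ 0.4507 -0.0883] 161.2 59.47
TS [ 0.4448 -0.0967] 314.8 68.01
T [ 0.4488 -0.0976] -13.5 4.28
T [ 0.4541 -0.0976] 46.7 39.18
T [ 0.4512 -0.0875] 166.6 10.58
T [ 0.4462 -0.0954] 315.0 35.97
real	0m7.471s
user	0m7.271s
sys	0m0.225s
```

Checks: the caps triangulate to z≈0.082 (0.078–0.090 expected). The tray is 61 mm across (58 expected), with yaw 16.6° from three sources. The wedge yaw is about −14°, with the sloping face toward +y, matching the ledge seen on the left. The cameras disagree by about 3 mm, so I'll work in top-camera coordinates shifted by roughly 1 mm. First step: grip bottle C by its body and slide the row closed.

```bash
cat >> h.py <<'E'
def q(deg): a=np.radians(deg)/2; return [np.cos(a),np.sin(a),0,0]
TX=np.array([np.cos(np.radians(16.6)),np.sin(np.radians(16.6)),0]); TY=np.array([-TX[1],TX[0],0])
def st(m=''):
    s=ctrl.sense(); f=np.array(s['force']); p=np.array(s['ee_pos'])
    print(m,'t%.1f'%s['t'],'p',p.round(4),'tray xy',(p@TX).round(4),(p@TY).round(4),'F tray',(f@TX).round(1),(f@TY).round(1),f[2].round(1),'w',round(s['width'],4)); return s
E
python3 - <<'E'
from h import *
c=np.array([.5895,-.009]); 
for a in(16.6,196.6):
    j=ctrl.solve_ik([*c,.2],q(a)); print(a,None if j is None else np.round(j,2))
ctrl.movep([*c,.17],q(16.6)); st('above')
print(ctrl.servo_line([*c,.045],velocity=.12,max_force=6)); st('down')
ctrl.command_gripper(.0,40); s=st('grip')
p=np.array(s['ee_pos'])
print(ctrl.servo_line(p-TY*.025,velocity=.025,max_force=9)); st('pushed')
snap('scene','s1');snap('top','t1')
E
```

```text
16.6 [-0.44  0.51  0.52  1.76 -0.3   0.95  0.49]
196.6 [-0.78  0.73  1.09  1.77 -0.72  1.1  -2.29]
above t2.7 p [ 0.5896 -0.0076  0.1699] tray xy 0.5629 -0.1757 F tray 0.2 -0.3 0.3 w 0.0854
False
down t3.9 p [ 0.5902 -0.0091  0.0457] tray xy 0.563 -0.1773 F tray -0.3 0.3 0.9 w 0.0856
grip t4.4 p [ 0.59   -0.0089  0.0456] tray xy 0.5629 -0.1771 F tray 0.3 0.1 5.3 w 0.0415
True
pushed t5.0 p [ 0.5929 -0.0166  0.0455] tray xy 0.5635 -0.1853 F tray -0.2 2.5 5.2 w 0.041
```

Run:
```python
from h import *
p=np.array(ctrl.sense()['ee_pos'])
print(ctrl.servo_line(p-TY*.02,velocity=.02,max_force=14)); st('pushed2')
ctrl.command_gripper(.06); s=st('rel'); p=np.array(s['ee_pos'])
ctrl.servo_line([p[0],p[1],.17],velocity=.2)
w=[.4478,-.0983]
ctrl.movep([w[0]-.12,w[1]+.12,.25],q(-14));st()
d=snap('scene','s1');snap('top','t1')
a=cv2.resize(load('s1')['color'][180:245,190:280],None,fx=5,fy=5,interpolation=2);b=cv2.resize(load('t1')['color'][138:190,222:302],None,fx=5.625,fy=5.625,interpolation=2)
cv2.imwrite('pics/v1.png',np.vstack([a,b[:,:450]])[:600,:,::-1])
```

```text
True
pushed2 t5.5 p [ 0.593  -0.0166  0.0456] tray xy 0.5635 -0.1854 F tray -0.4 0.8 5.0 w 0.0412
rel t5.8 p [ 0.5925 -0.0166  0.045 ] tray xy 0.5631 -0.1852 F tray -0.2 -0.6 0.4 w 0.06
 t7.7 p [0.3286 0.0218 0.2501] tray xy 0.3211 -0.0729 F tray 1.3 -0.2 -0.1 w 0.0601
```

View pics/v1.png

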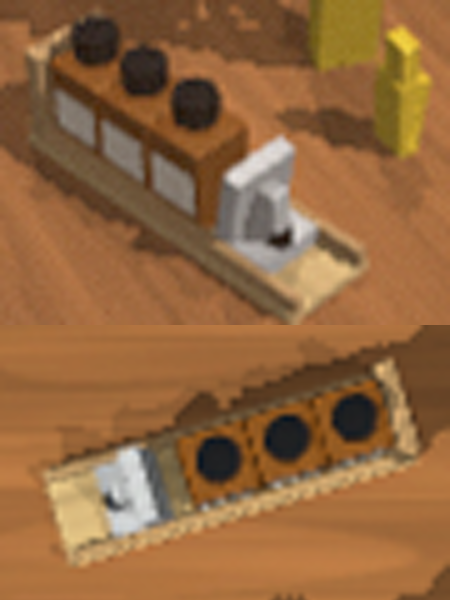

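The row is closed: cap pitch is about 42.6 mm in the top view, and the push met rigid resistance. Bottles are upright and the gap in front of the stop is open. Now I'll grip the wedge.

Run:
```python
from h import *
T=load('t1'); cc=atz(T,222+218/5.625-.4,138+(458-325)/5.625-.4,.09); print('cap c top',cc.round(4),cc@TX,cc@TY)
g=np.array([.4488,-.0944])
ctrl.command_gripper(.055)
ctrl.movep([*g,.17],q(-14)); st('above')
print(ctrl.servo_line([*g,.080],velocity=.08,max_force=5)); st('down')
ctrl.command_gripper(.0,90); s=st('grip')
print(ctrl.servo_line([*g,.22],velocity=.15)); st('lift')
# hover over the gap: wedge underside = TCP-0.080 
Y=-.1853+.034+.004; X=.5633
p=X*TX+Y*TY
ctrl.movep([p[0],p[1],.22],q(16.6)); st('hover')
snap('scene','s2');snap('top','t2')
ctrl.servo_line([p[0],p[1],.172],velocity=.1); st('low')
snap('scene','s3');snap('top','t3')
crop(load('s3'),190,140,290,240,6,'v2')
```

```text
cap c top [ 0.5928 -0.0153  0.09  ] 0.563688875612135 -0.1840112813466515
above t8.8 p [ 0.4483 -0.0938  0.1699] tray xy 0.4028 -0.218 F tray 0.8 0.5 -0.2 w 0.0551
False
down t10.1 p [ 0.4492 -0.0945  0.0804] tray xy 0.4035 -0.2188 F tray 0.7 0.5 -0.3 w 0.0553
grip t10.5 p [ 0.4493 -0.0944  0.0806] tray xy 0.4036 -0.2188 F tray -0.4 0.9 7.4 w 0.0287
False
lift t11.6 p [ 0.4482 -0.0941  0.2193] tray xy 0.4026 -0.2183 F tray 0.3 0.3 -2.0 w 0.0291
hover t12.3 p [0.5813 0.019  0.2191] tray xy 0.5625 -0.1479 F tray -0.9 -0.1 -0.7 w 0.0291
low t13.0 p [0.5821 0.0195 0.1723] tray xy 0.5634 -0.1476 F tray 0.6 0.2 -0.6 w 0.0286
```

View pics/v2.png

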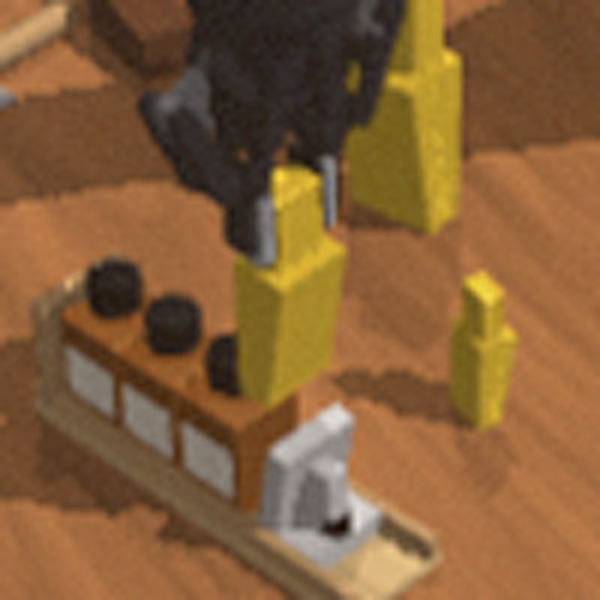

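The wedge is held upright, with its bottom corners at crop (245,395), (268,403) and (333,360) and the sloping face toward the stop. I'll compare that with the commanded pose and the gap corners.

Run:
```python
from h import *
S=load('s3')
f=lambda x,y:(190+(x+.5)/6-.5,140+(y+.5)/6-.5)
for n,p,z in [('w x+ y-',(245,395),.092),('w x+ y+',(268,403),.092),('w x- y+',(333,360),.092),('bottle c x+y+ top',(235,430),.066),('bottle c x-y+ top',(297,393),.066),('stop top front x+',(266,457),.069),('stop top front x-',(338,406),.069)]:
    P=atz(S,*f(*p),z); print(n,P.round(4),'tray',np.round([P@TX-.5633,P@TY+.1853],4))
T=load('t3');crop(T,232,145,292,185,10,'v3')
```

```text
w x+ y- [0.6027 0.0196 0.092 ] tray [0.0199 0.0319]
w x+ y+ [0.5963 0.0297 0.092 ] tray [0.0166 0.0434]
w x- y+ [0.5562 0.018  0.092 ] tray [-0.0251  0.0437]
bottle c x+y+ top [0.6053 0.012  0.066 ] tray [0.0202 0.0239]
bottle c x-y+ top [0.568  0.0033 0.066 ] tray [-0.018   0.0262]
stop top front x+ [0.6029 0.0386 0.069 ] tray [0.0255 0.05  ]
stop top front x- [0.5574 0.0242 0.069 ] tray [-0.0222  0.0492]
```

View pics/v3.png

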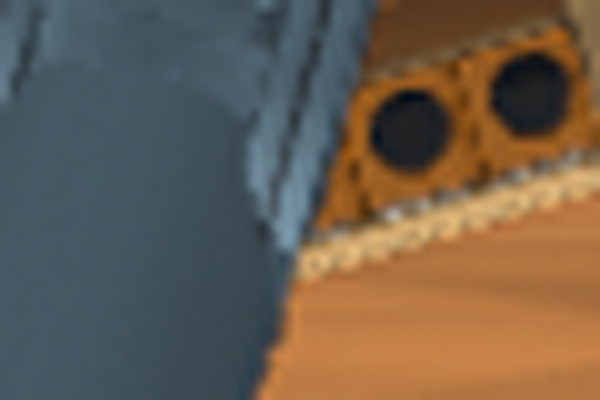

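The top view is blocked by the arm. In the scene view the wedge spans 25.5–43.5 mm in tray y, inside the gap of about 25–49.6 mm at the stop top, so descent should be clear. I'll go down part way, touch bottle C's face gently, then continue down.

Run:
```python
from h import *
p=np.array(ctrl.sense()['ee_pos']); 
print(ctrl.servo_line([p[0],p[1],.132],velocity=.05,max_force=5)); s=st('in')
p=np.array(s['ee_pos'])
print(ctrl.servo_line(p-TY*.006,velocity=.015,max_force=4)); s=st('touch')
p=np.array(s['ee_pos'])+TY*.0003
print(ctrl.servo_line([p[0],p[1],.085],velocity=.025,max_force=6)); s=st('contact')
snap('scene','s4'); crop(load('s4'),190,140,290,240,6,'v4')
```

```text
False
in t14.1 p [0.5825 0.0189 0.132 ] tray xy 0.5636 -0.1483 F tray -0.7 -2.0 -2.1 w 0.0287
True
touch t14.4 p [0.5831 0.0162 0.1316] tray xy 0.5634 -0.1511 F tray -0.0 -0.2 -1.0 w 0.0289
True
contact t15.3 p [0.5829 0.0158 0.1164] tray xy 0.5632 -0.1514 F tray 1.8 -0.3 1.0 w 0.0286
```

View pics/v4.png

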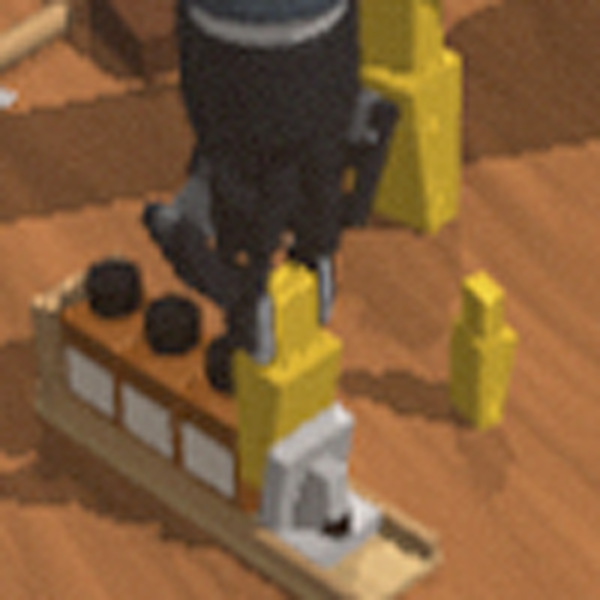

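The touch came at tray y = +34.2 mm for the grip point, against 34 expected, so the position is consistent. The wedge is seated in the gap with its underside about 30 mm above the floor and the bottles standing. Now drive it in.

Run:
```python
from h import *
p=np.array(ctrl.sense()['ee_pos'])
print(ctrl.servo_line([p[0],p[1],p[2]-.03],velocity=.02,max_force=16)); s=st('drive')
p=np.array(s['ee_pos'])
ctrl.command_gripper(.05); st('rel')
ctrl.servo_line([p[0],p[1],p[2]+.06],velocity=.15)
ctrl.command_gripper(0.0); s=st('up')
c=s['ee_pos']
print(ctrl.servo_line([p[0],p[1],p[2]+.01],velocity=.02,max_force=17.5)); s=st('push top')
ctrl.pause(.3);st()
```

```text
True
drive t15.7 p [0.5831 0.0157 0.116 ] tray xy 0.5633 -0.1515 F tray -0.2 0.4 4.9 w 0.0287
rel t16.1 p [0.5829 0.0158 0.1155] tray xy 0.5631 -0.1514 F tray -0.3 0.5 0.2 w 0.0501
up t17.1 p [0.5831 0.0157 0.1758] tray xy 0.5633 -0.1515 F tray -0.6 -0.2 0.1 w 0.0003
True
push top t18.7 p [0.5845 0.0158 0.1446] tray xy 0.5646 -0.1518 F tray -0.2 -0.1 4.1 w 0.0001
 t19.0 p [0.5845 0.0159 0.1446] tray xy 0.5646 -0.1518 F tray 0.0 0.6 6.1 w 0.0002
```

Run:
```python
from h import *
s=st(); p=np.array(s['ee_pos'])
ctrl.servo_line([*p[:2],p[2]+.006],velocity=.05); s=st('off'); x=.5633*TX-.1513*TY
print(ctrl.servo_line([x[0],x[1],p[2]-.012],velocity=.012,max_force=18)); s=st('push again')
p=np.array(s['ee_pos'])
ctrl.servo_line([*p[:2],p[2]+.06],velocity=.12); 
ctrl.movep([.40,.15,.3],q(16.6)); st('away')
snap('scene','s5');snap('top','t5')
a=cv2.resize(load('s5')['color'][160:245,190:280],None,fx=4,fy=4,interpolation=2);b=cv2.resize(load('t5')['color'][135:190,222:312],None,fx=4,fy=4,interpolation=2)
cv2.imwrite('pics/v5.png',np.vstack([a,b])[:,:,::-1])
```

```text
t19.0 p [0.5845 0.0159 0.1446] tray xy 0.5646 -0.1518 F tray 0.0 0.6 6.1 w 0.0002
off t19.3 p [0.5846 0.0158 0.1508] tray xy 0.5648 -0.1518 F tray -0.8 0.1 0.2 w -0.0
True
push again t20.1 p [0.5845 0.016  0.1444] tray xy 0.5647 -0.1517 F tray -0.0 0.4 4.1 w -0.0001
away t21.7 p [0.4005 0.1497 0.2998] tray xy 0.4266 0.029 F tray 0.5 -0.0 0.8 w 0.0
```

View pics/v5.png

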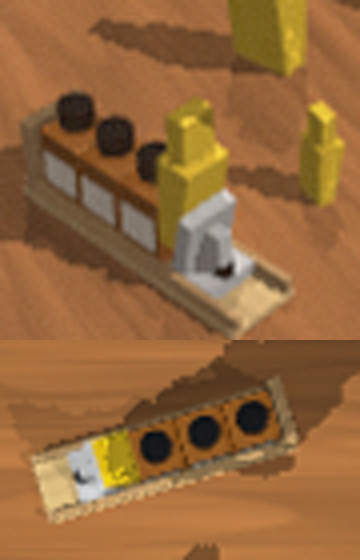

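The wedge is upright in the gap, flush between bottle C and the stop, and centred across the tray. All caps are upright and the row is closed. One last slow push will rule out the force trigger having been just an impact, then a final picture before hand-in.

Run:
```python
from h import *
x=.5628*TX-.1513*TY
ctrl.movep([x[0],x[1],.2],q(16.6)); ctrl.servo_line([x[0],x[1],.149],velocity=.06); st('near')
print(ctrl.servo_line([x[0],x[1],.137],velocity=.004,max_force=19)); s=st('slow push')
p=np.array(s['ee_pos'])
ctrl.servo_line([*p[:2],p[2]+.06],velocity=.12)
ctrl.movep([.40,.15,.3],q(16.6)); st('away')
snap('scene','s6');snap('top','t6')
for k in'st':
    d=np.abs(load(k+'6')['color'].astype(int)-load(k+'5')['color']).max(2); r=d[180:245,190:265] if k=='s' else d[135:190,222:302]; print(k,'changed px',(r>40).sum())
crop(load('s6'),190,150,290,245,6,'v6')
```

```text
near t23.8 p [0.5829 0.0157 0.1493] tray xy 0.5631 -0.1515 F tray 0.4 -0.2 0.4 w 0.0001
True
slow push t25.4 p [0.5829 0.0159 0.1444] tray xy 0.5631 -0.1513 F tray -0.8 0.5 4.9 w -0.0002
away t27.1 p [0.4004 0.1499 0.3   ] tray xy 0.4266 0.0292 F tray 0.1 -0.4 0.3 w 0.0002
s changed px 0
t changed px 1
```

View pics/v6.png

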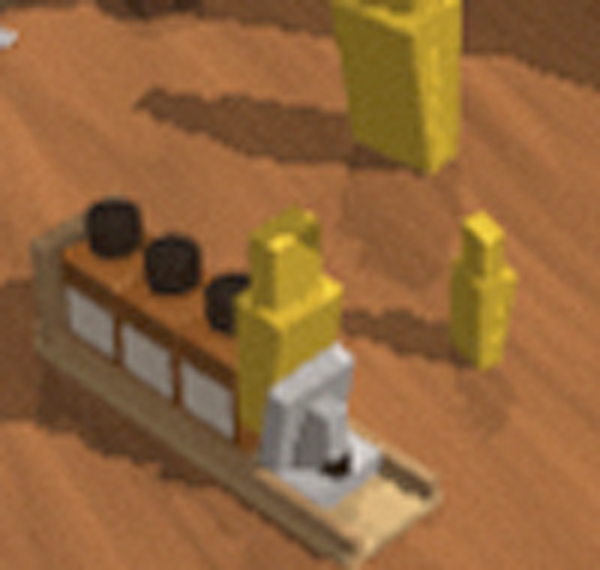

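The wedge is seated upright at crop (288,330) and the row is tight. Its top stayed at z = 0.1444 m after the slow 19 N push, and almost nothing changed between the last two pictures. Handing in.

```bash
python3 -c "
from h import *
print(ctrl.finish_job())"
```

```text
the job is handed in; nothing more can be done
None
```

The row is closed against the end wall, the yellow wedge is jammed between the last bottle and the stop, and the job is handed in at about 27 s of the 58 s allowed. I slid the row closed by gripping the last bottle's body. The middle-sized wedge then went in, thin end down with its slope to the stop, and I let go and pushed it from the top with closed fingers.

**Checks that passed:**
- **Row closed:** the cap pitch was about 42.6 mm, and a second push met rigid resistance.
- **Wedge position:** it touched the last bottle with its grip point at tray y = 34.2 mm (34 expected) and sat centred across the tray.
- **Wedge depth:** its underside rests about 27 mm above the tray floor.
- **Wedge drive:** pushes set to stop at 17.5, 18 and 19 N (the last at 4 mm/s) left its top at 0.1446, 0.1444 and 0.1444 m.
- **Final pictures:** all bottles are standing, and almost nothing in the tray area changed between the last two pictures (0 and 1 pixels).

**Disagreements and limits:**
- **Cameras:** the two cameras disagreed by about 3 mm; I worked from the top camera, shifted by about 1 mm, and checked the position by touch.
- **Push force:** each push stopped when it reached its limit, and the force read only 4 to 6 N just after. I saw the peak only through that limit.
- **Jam:** I did not pull on the wedge to test it directly.

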